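# Run the fingertips along an inlay line to bed its pieces

## Task

Run the fingertips along the S-shaped line of six pale inlay pieces in the dark panel, in order from the end with the brass pin to the other end, pressing gently so that every piece goes fully down into its groove. Nothing is to be picked up: leave the panel's other items and the tools on the bench where they are, and finish with the hand clear.

Things in the scene. Friction and masses are not known exactly. Their poses are not given: they have to be found in the camera images.
- panel: dark walnut panel 200 x 260 x 28 mm flat on a black rubber pad (225 x 285 x 12 mm) that is fixed to the bench, at any yaw. Origin: centre of the panel's underside; x across, y along, z up; upper face 28 mm above the origin, 40 above the bench. Pressed with over about 6 N it sinks, 2.5 N per mm, at most 7 mm, and springs back. Steel pin (dia 18, 12 high) on each corner.
- start_pin (a point): top centre of the brass pin (diameter 16 mm, 3 mm high, 33 mm from the centre of piece 1) let into the panel just before the first inlay piece: it marks the end to start from
- piece1_top (a point): centre of the top of inlay piece 1 (counted from the brass pin), moves with it; x along the line, z up. Pale maple, 40 mm along the line, 14 wide: flat top 10 long, at each end a ramp 15 long down to the panel face, so fingertips slide from piece to piece. At joint 0 its top is 7 mm above the panel face; bottomed, 1 mm. Pieces are 41 mm apart along a shallow S.
- piece2_top (a point): centre of the top of inlay piece 2 (counted from the brass pin), moves with it; x along the line, z up. Same as piece 1.
- piece3_top (a point): centre of the top of inlay piece 3 (counted from the brass pin), moves with it; x along the line, z up. Same as piece 1.
- piece4_top (a point): centre of the top of inlay piece 4 (counted from the brass pin), moves with it; x along the line, z up. Same as piece 1.
- piece5_top (a point): centre of the top of inlay piece 5 (counted from the brass pin), moves with it; x along the line, z up. Same as piece 1.
- piece6_top (a point): centre of the top of inlay piece 6 (counted from the brass pin), moves with it; x along the line, z up. Same as piece 1.
- piece1 (a joint): how far inlay piece 1 is pressed into the groove, m: 0 = 6 mm too high, 0.006 = bottomed (fully home). It slides straight down against about 2 N of friction and stays where it is left.
- piece2 (a joint): how far inlay piece 2 is pressed into the groove, m: 0 = 6 mm too high, 0.006 = bottomed (fully home). It slides straight down against about 2 N of friction and stays where it is left.
- piece3 (a joint): how far inlay piece 3 is pressed into the groove, m: 0 = 6 mm too high, 0.006 = bottomed (fully home). It slides straight down against about 2 N of friction and stays where it is left.
- piece4 (a joint): how far inlay piece 4 is pressed into the groove, m: 0 = 6 mm too high, 0.006 = bottomed (fully home). It slides straight down against about 2 N of friction and stays where it is left.
- piece5 (a joint): how far inlay piece 5 is pressed into the groove, m: 0 = 6 mm too high, 0.006 = bottomed (fully home). It slides straight down against about 2 N of friction and stays where it is left.
- piece6 (a joint): how far inlay piece 6 is pressed into the groove, m: 0 = 6 mm too high, 0.006 = bottomed (fully home). It slides straight down against about 2 N of friction and stays where it is left.
- gouge_panel: carving gouge lying on the panel along y, on the panel's -x side: wooden handle 100 x 26 x 22 mm, steel blade 70 mm; origin under the joint of handle and blade, handle to -x. To be left alone.
- pencil: flat red carpenter's pencil lying on the panel along y, on the panel's +x side: 146 x 14 x 8 mm; origin under its middle. To be left alone.
- gouge_left: carving gouge lying on the bench to the left: handle 110 x 26 x 22 mm, blade 100 mm; origin under the joint of handle and blade, handle to -x. To be left alone.
- gouge_right: carving gouge lying on the bench to the right: handle 120 x 26 x 22 mm, blade 90 mm; origin under the joint of handle and blade, handle to -x. To be left alone.
- mallet: turned wooden carver's mallet standing on its head: diameter 86, height 192 mm; origin under its centre. To be left alone.
- glue: yellow glue bottle, diameter 60, height 160 mm; origin under its centre. To be left alone.
- tape: grey and yellow tape measure, 70 x 36 x 62 mm; origin under its centre. To be left alone.
- offcut: brown wood offcut, 50 x 110 x 32 mm; origin under its centre. To be left alone.

How it is judged:
By the outcome, as a careful person would: the job done as asked, in the order asked, and still so for the second after the job is handed in, with the robot touching nothing.
It also fails if it takes over 42 s, if anything falls off the work surface, if the arm or the gripper's body presses on something with over 40 N, if the wrist force passes 120 N, or if a joint passes its speed limit or range.

## Robot

A 6-joint arm with a two-finger parallel gripper is mounted at the origin on the work surface. World frame = base frame: x ahead of the robot, y to its left, z up, the work surface at z = 0. Lengths are in m, angles in rad, forces in N, time in s.
With the tool pointing down it reaches from about 0.25 to 0.775 m from the base axis. Payload 4 kg.
Tool frame: the origin (TCP) lies at the centre of the arm's flange, where the gripper is bolted on; the fingertips stand 199 mm ahead of it and the grasp point (between the pads) lies 180 mm ahead of it; z points along the fingers, y is the line along which they close (so a half turn about z gives the same grasp; the last joint's range is limited). The gripper opens to 94 mm and grips with 3 to 60 N. Pads are 16 mm wide; open, the fingers measure 119 mm over their backs; the gripper's body (75 mm by 177 mm) begins 78 mm behind the grasp point.
Start: joints at [1.091, 0.087, 1.371, -0, 1.684, -0.103], TCP at [0.202, 0.511, 0.405] pointing down, gripper open.
Joint ranges: [-3.1, 3.1], [-0.76, 2.03], [0.27, 2.55], [-1.08, 4.22], [0.17, 2.65], [-2.57, 2.57]. Speed limits (rad/s): [2.79, 2.79, 3.14, 3.14, 3.14, 3.14].

## Interface

Orientations are given as [roll, pitch, yaw] about the fixed x, y, z axes, in that order (R = Rz(yaw) Ry(pitch) Rx(roll)).
In Python, from bench import robot, eyes, models gives the robot as it stands.
- The arm moves only by the tool step_arm, never from a script. Its argument "commands" is a list that holds one entry, the list of rows, each a list of 7 numbers: the shift along the tool's x, y, z in mm, then the turn, a rotation vector about the tool's x, y, z in rad, then the finger opening in mm, from 0 to 94. In form: [[[tx, ty, tz, wx, wy, wz, gripper], ...]]. A call has 1 to 20 rows; each row shifts and turns the commanded pose from where the row before left it, along the tool's axes as they then stand; what a row does not reach is not made up. A row lasts 1/8 s, in which the tool goes at most 62.5 mm and 10.7 degrees, less where a joint would pass 70% of its speed; a pose out of reach is approached as far as the arm can. A call is refused whole if a number of a shift passes 62.5 or a number of a turn 0.188, either way. A call with a gripper value outside its range is refused whole. The fingers move at their own pace and stop on an object; the grip force is fixed at half the most. Time passes only in rows, so rows that do not move let the fingers close. It gives the time, the measured TCP pose, the force, the opening and the grip force at its end, in the units of the state.
- robot.get_obs(): the state, without advancing time (a new reading comes with each control period).
- eyes.snapshot(name): name is "scene" or "top"; returns a dict with "color" (400x640x3 uint8, red, green, blue), "camera_matrix" (3x3 intrinsics, pixels), "eye" and "rotation" of the camera in the world. Camera axes: x right, y up, looking along -z (the intrinsics and any distortion apply to the point x, -y, -z); pixel columns grow to the right and rows downward; lengths in m; the calibration is good to about 2 mm. A picture is of the moment at which its call begins. There is no depth.
- robot.close_job(): hands the job in; it is judged then, once.
Trained networks look in a picture, given as the dict that the camera call returned (one of the last four; its "shot" number tells which), for a name from the list of things; names that differ only in an ending like _2 or _b are one class to them, and where a whole thing is asked for, a point or a joint stands for the part that bears it (a point fixed in the world has none). Each returns a list of dicts, best first, with "confidence" (0 to 1); they miss things now and then, are a little off and sometimes report something else, mostly with a low value. They report only what shows in the picture. A call takes as long as a camera call.
- models.masks_of(picture, query): "mask" (400x640 bool, what is visible of it) and "xy" ([column, row] in pixels, amid what is visible of it).
- models.tip_of(picture, query): "xy" ([column, row] in pixels: a listed point, or the origin of a listed thing).
The state is a dict: "time": time; "joint_positions": joint angles; "qvel": joint speeds; "joint_torque": joint torques, N m; "tool_pos": TCP position; "ee_rot": TCP orientation; "wrist_force": force on the tool from outside, world axes, zero at the start; "wrist_torque": the same for the moment, N m; "width": finger opening in m; "finger_force": force on a finger pad.
Only numpy, scipy, OpenCV 4.12 (cv2) and the standard library are available. Lean on these libraries where they do the work, as an engineer would, in place of code of your own. Each camera call takes 0.05 s, during which the arm holds its last target. There are 200 camera calls.

## Working session

There is one attempt and no reset: what is moved stays moved. The work goes in short steps, Python scripts to look and compute and a tool call to move; the robot and the scene stay as the last step left them, time stands still between calls to the robot, and variables do not carry over. Pictures are saved under pics/ and viewed, at most 10 in all, crops included, and the job is handed in when it is done.

Besides the shell and the picture viewer there is one more tool, called after "Emit:" by a JSON object that holds its "op" and its "data", one argument or row to a line. step_arm: Moves the arm, as the interface text tells. Its arguments: {"type":"object","properties":{"commands":{"type":"array"}},"required":["commands"]}

```bash
mkdir -p pics; cat > h.py <<'E'
import numpy as np, cv2
from bench import robot, eyes, models
def ray(p,xy):
    K=np.array(p["camera_matrix"]);R=np.array(p["rotation"])
    d=np.linalg.inv(K)@np.array([xy[0],xy[1],1.0])
    return np.array(p["eye"]),R@np.array([d[0],-d[1],-d[2]])
def at(p,xy,z):
    e,d=ray(p,xy);return e+d*(z-e[2])/d[2]
def px(p,P):
    R=np.array(p["rotation"]);c=R.T@(np.array(P)-np.array(p["eye"]))
    u=np.array(p["camera_matrix"])@np.array([c[0],-c[1],-c[2]]);return u[:2]/u[2]
def tri(ps,xys):
    A=np.zeros((3,3));b=np.zeros(3)
    for p,xy in zip(ps,xys):
        e,d=ray(p,xy);d/=np.linalg.norm(d);M=np.eye(3)-np.outer(d,d);A+=M;b+=M@e
    return np.linalg.solve(A,b)
E
python3 - <<'E'
from h import *
t=eyes.snapshot("top");s=eyes.snapshot("scene")
print(t.keys(),t["eye"],s["eye"])
for n,p in(("top",t),("scene",s)):
    cv2.imwrite(f"pics/{n}0.png",p["color"][:,:,::-1])
    for q in ["start_pin"]+[f"piece{i}_top" for i in range(1,7)]+["panel"]:
        z=.043 if q=="start_pin" else .047
        r=models.tip_of(p,q)[:3]
        print(n,q,[(np.round(a["xy"],1).tolist(),round(a["confidence"],2),at(p,a["xy"],z)[:2].round(4).tolist()) for a in r])
print({k:np.round(v,3) for k,v in robot.get_obs().items()})
E
```

```text
dict_keys(['color', 'camera_matrix', 'eye', 'rotation', 'shot']) [ 0.32318813 -0.00275547  1.5489475 ] [1.28442993 0.05525722 1.154382  ]Traceback (most recent call last):
  File "<stdin>", line 9, in <module>
  File "h.py", line 8, in at
    e,d=ray(p,xy);return e+d*(z-e[2])/d[2]
                                      ~^^^
IndexError: invalid index to scalar variable.
```

```bash
python3 - <<'E'
from h import *
for n in("top","scene"):
    p=eyes.snapshot(n); print(p["rotation"],p["camera_matrix"],p["eye"])
    cv2.imwrite(f"pics/{n}0.png",p["color"][:,:,::-1])
E
```

```text
[ 1.42776618e-01 -1.03428388e-03 -1.57305220e+00] [[431.56115927   0.         317.33105425]
 [  0.         431.56115927 194.64167768]
 [  0.           0.           1.        ]] [ 0.32318813 -0.00275547  1.5489475 ]
[ 6.01676116e-01 -4.87468114e-05  1.64813677e+00] [[434.72866199   0.         310.1670704 ]
 [  0.         434.72866199 193.98221312]
 [  0.           0.           1.        ]] [1.28442993 0.05525722 1.154382  ]
```

View pics/top0.png

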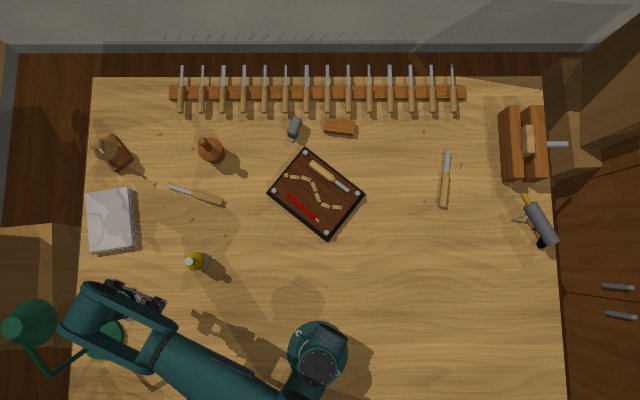

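View pics/scene0.png

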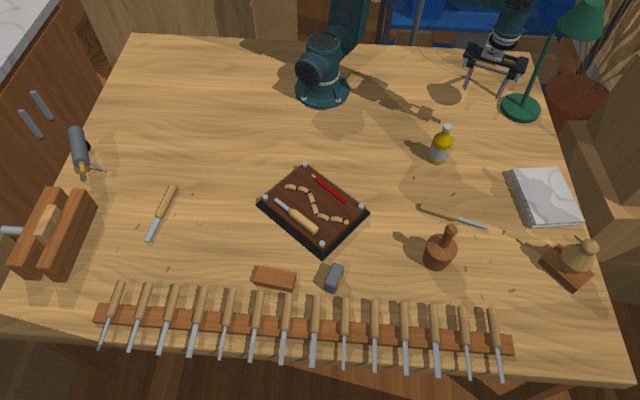

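Top view: the panel is centred near (316,194). The brass pin is at about (286,176), and the line runs to about (337,207). The handled gouge lies above the line and the red pencil below it. In the scene view the pin is at (346,222). The camera rotation is given as RPY angles.

```bash
sed -i '2a from scipy.spatial.transform import Rotation as Ro' h.py; sed -i 's/R=np.array(p\["rotation"\])/R=Ro.from_euler("xyz",p["rotation"]).as_matrix()/' h.py
python3 - <<'E'
from h import *
t=eyes.snapshot("top");s=eyes.snapshot("scene")
for n,p in(("top",t),("scene",s)):
    for q in ["start_pin"]+[f"piece{i}_top" for i in range(1,7)]+["panel","pencil","gouge_panel"]:
        z=.043 if q=="start_pin" else .047
        if q=="panel":z=.012
        if q in("pencil","gouge_panel"):z=.04
        r=models.tip_of(p,q)[:3]
        print(n,q,[(np.round(a["xy"],1).tolist(),round(a["confidence"],2),at(p,a["xy"],z)[:2].round(4).tolist()) for a in r])
print({k:np.round(v,3) for k,v in robot.get_obs().items()})
a=cv2.resize(t["color"][140:250,260:375],None,fx=6.5,fy=5.45*1,interpolation=2)
a=cv2.resize(t["color"][145:245,260:375],None,fx=6,fy=6,interpolation=2)
cv2.imwrite("pics/topc.png",a[:,:,::-1])
E
```

```text
top start_pin [([285.6, 177.7], 0.97, [0.6006, 0.1076])]
top piece1_top [([295.3, 177.7], 0.46, [0.5998, 0.073])]
top piece2_top [([303.9, 178.3], 0.36, [0.5976, 0.0426])]
top piece3_top [([313.4, 185.0], 0.38, [0.5735, 0.009])]
top piece4_top [([319.2, 194.9], 0.62, [0.5382, -0.0114]), ([332.6, 179.0], 0.17, [0.5948, -0.0589])]
top piece5_top [([324.4, 204.5], 0.59, [0.5041, -0.0295]), ([303.6, 180.2], 0.19, [0.5907, 0.0436])]
top piece6_top []
top panel [([443.5, 176.6], 0.62, [0.6092, -0.4618]), ([313.4, 194.2], 0.6, [0.5458, 0.0093])]
top pencil [([302.4, 205.4], 0.64, [0.502, 0.0478])]
top gouge_panel [([332.3, 181.7], 0.57, [0.5864, -0.058])]
scene start_pin [([347.3, 219.6], 0.81, [0.6074, 0.1139]), ([436.8, 154.8], 0.58, [0.3346, 0.4016]), ([313.3, 207.3], 0.37, [0.5718, 0.0096])]
scene piece1_top [([450.6, 219.2], 0.61, [0.5847, 0.4197]), ([338.9, 220.6], 0.38, [0.6152, 0.0889])]
scene piece2_top [([319.7, 215.8], 0.54, [0.603, 0.0311])]
scene piece3_top [([310.5, 207.8], 0.72, [0.5768, 0.0015]), ([312.4, 210.4], 0.47, [0.5857, 0.0079])]
scene piece4_top [([311.8, 198.4], 0.6, [0.5424, 0.0028])]
scene piece5_top [([298.8, 189.2], 0.44, [0.5111, -0.0401])]
scene piece6_top [([294.6, 184.3], 0.46, [0.4934, -0.055])]
scene panel [([312.0, 210.2], 0.81, [0.5629, 0.0051])]
scene pencil [([330.4, 190.5], 0.63, [0.5035, 0.0582])]
scene gouge_panel [([287.9, 212.2], 0.96, [0.5934, -0.0657])]
{'time': np.float64(1.35), 'joint_positions': array([ 1.091,  0.087,  1.371,  0.   ,  1.684, -0.103]), 'qvel': array([ 0.   ,  0.001, -0.   ,  0.   , -0.001, -0.   ]), 'joint_torque': array([ 0.0000e+00, -3.4004e+01, -3.0259e+01,  7.2000e-02,  2.4000e-02,
       -0.0000e+00]), 'tool_pos': array([0.202, 0.511, 0.405]), 'ee_rot': array([3.142, 0.   , 2.765]), 'wrist_force': array([-0.174,  0.476,  0.794]), 'wrist_torque': array([-0.055, -0.024,  0.033]), 'finger_force': np.float64(0.0), 'width': np.float64(0.094)}
```

View pics/topc.png

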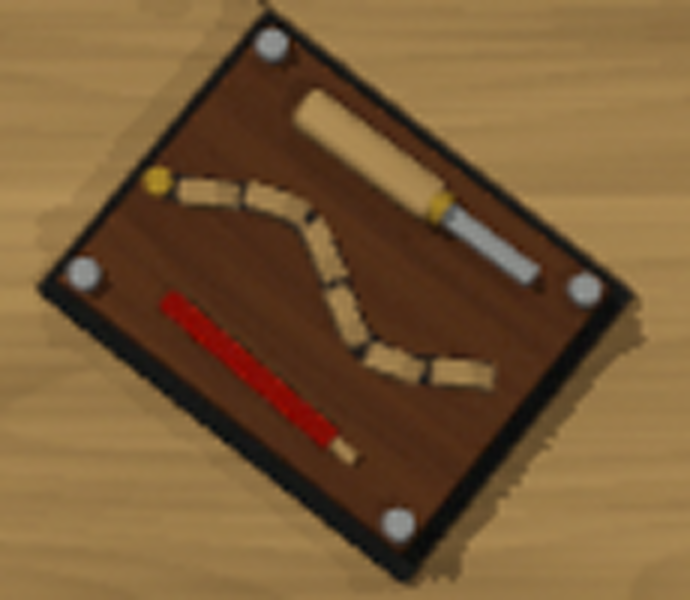

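The crop shows six pale pieces from the pin (crop 158,181) at about (208,192), (278,201), (327,250), (347,317), (394,361) and (461,373). The neighbours are about 41 mm apart, as given. Next I segment them in both views.

```bash
cat > seg.py <<'E'
from h import *
def seg(p,box,show=None):
    x0,y0,x1,y1=box;f=8
    c=cv2.resize(p["color"][y0:y1,x0:x1],None,fx=f,fy=f,interpolation=cv2.INTER_CUBIC)
    h=cv2.cvtColor(c,cv2.COLOR_RGB2HSV)
    m=((h[...,2]>118)&(h[...,1]<165)&(h[...,1]>60)).astype(np.uint8)
    m=cv2.erode(m,np.ones((5,5)))
    n,l,st,ce=cv2.connectedComponentsWithStats(m)
    out=[((ce[i]+.5)/f-.5+[x0,y0],st[i,4],cv2.minAreaRect(np.argwhere(l==i)[:,::-1].astype(np.float32))) for i in range(1,n) if st[i,4]>300]
    if show: cv2.imwrite(show,(c*m[...,None])[:,:,::-1])
    return out
E
python3 - <<'E'
from seg import *
t=eyes.snapshot("top");s=eyes.snapshot("scene")
for n,p,b in(("top",t,(284,170,346,214)),("scene",s,(280,178,352,228))):
    for c,a,r in seg(p,b,f"pics/seg_{n}.png"):
        print(n,c.round(2),a,np.round(r[1],0),round(r[2]),at(p,c,.044)[:2].round(4))
E
```

```text
top [325.62 173.74] 5231 [143.  51.] 37 [ 0.6144 -0.0344]
top [342.29 171.96] 2267 [57. 74.] 90 [ 0.6207 -0.0936]
top [293.92 176.54] 1627 [74. 26.] 3 [0.6045 0.078 ]
top [305.42 178.15] 1819 [77. 27.] 20 [0.5987 0.0373]
top [313.42 186.12] 1700 [77. 27.] 68 [0.57   0.0089]
top [317.3  197.01] 1642 [72. 26.] 67 [ 0.5311 -0.0047]
top [325.03 204.9 ] 1595 [69. 29.] 17 [ 0.5031 -0.0318]
top [336.33 206.64] 1725 [73. 27.] 4 [ 0.4968 -0.0714]
top [285.46 211.84] 936 [46. 39.] 0 [0.4789 0.107 ]
scene [280.96 178.46] 401 [21. 31.] 90 [ 0.4718 -0.1007]
scene [342.91 183.86] 15732 [150. 201.] 90 [0.4778 0.0962]
scene [290.28 186.08] 2383 [86. 35.] 11 [ 0.4991 -0.0681]
scene [303.02 188.61] 2177 [80. 34.] 22 [ 0.5057 -0.0274]
scene [311.02 197.29] 2291 [74. 34.] 69 [ 0.5365 -0.    ]
scene [318.95 212.17] 5174 [178.  56.] 43 [0.5885 0.0279]
scene [302.55 219.02] 12467 [253.  62.] 38 [ 0.6163 -0.0192]
scene [336.38 218.52] 2746 [90. 37.] 11 [0.6068 0.0812]
```

Emit:
{"op": "step_arm", "data": {
  "commands": [
    [[-38.1,-17.9,0,0,0,0,0],[-38.1,-17.9,0,0,0,0,0],[-38.1,-17.9,0,0,0,0,0],[-38.1,-17.9,0,0,0,0,0],[-38.1,-17.9,0,0,0,0,0],[-38.1,-17.9,0,0,0,0,0],[-38.1,-17.9,0,0,0,0,0],[-38.1,-17.9,0,0,0,0,0],[-38.1,-17.9,0,0,0,0,0],[-38.1,-17.9,0,0,0,0,0],[-38.1,-17.9,0,0,0,0,0],[-38.1,-17.9,0,0,0,0,0],[-38.1,-17.9,0,0,0,0,0],[-38.1,-17.9,0,0,0,0,0],[0,0,0,0,0,0.172,0],[0,0,0,0,0,0.172,0],[0,0,0,0,0,0.172,0],[0,0,0,0,0,0.172,0],[0,0,0,0,0,0.172,0],[0,0,0,0,0,0.172,0]]
  ]
}}

```text
time: 3.95
tool_pos: [0.6062, 0.0821, 0.4046]
ee_rot: [-3.141, -0.0, 1.727]
wrist_force: [-0.5, 0.1, -0.5]
width: 0.0008
finger_force: 0.0
```

Emit:
{"op": "step_arm", "data": {
  "commands": [
    [[0,0,20,0,0,0.172,0],[0,0,20,0,0,0.172,0],[0,0,20,0,0,0.172,0],[0,0,20,0,0,0.172,0],[0,0,20,0,0,0.172,0],[0,0,0,0,0,0,0],[0,0,0,0,0,0,0]]
  ]
}}

```text
time: 4.82
tool_pos: [0.6064, 0.0822, 0.3056]
ee_rot: [3.141, -0.001, 0.875]
wrist_force: [-0.1, 0.3, -0.3]
width: 0.0004
finger_force: 0.0
```

Emit:
{"op": "step_arm", "data": {
  "commands": [
    [[0,0,18,0,0,0,0],[0,0,18,0,0,0,0],[0,0,16,0,0,0,0],[0,0,0,0,0,0,0],[0,0,0,0,0,0,0]]
  ]
}}

```text
time: 5.45
tool_pos: [0.6063, 0.0822, 0.2527]
ee_rot: [3.141, -0.0, 0.873]
wrist_force: [0.0, -0.4, 0.6]
width: 0.0002
finger_force: 0.0
```

```bash
python3 - <<'E'
from h import *
o=robot.get_obs();print(o["tool_pos"].round(4) if hasattr(o["tool_pos"],"round") else o["tool_pos"])
s=eyes.snapshot("scene");tp=np.array(o["tool_pos"])-[0,0,.199];print(px(s,tp))
a=cv2.resize(s["color"][150:260,245:385],None,fx=5,fy=5,interpolation=2)
cv2.imwrite("pics/near1.png",a[:,:,::-1])
E
```

```text
[0.6063 0.0822 0.2527]
[336.87432874 216.69478352]
```

View pics/near1.png

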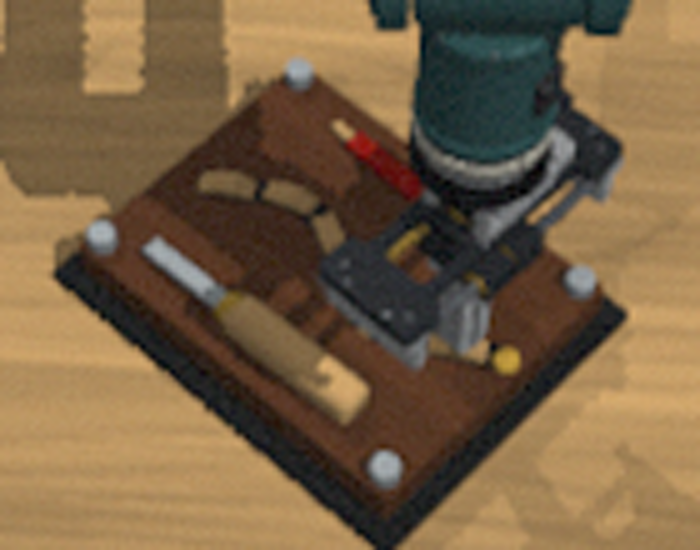

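The closed fingertips (crop about 462,345) stand just above piece 1, with the brass pin at (507,360) and the gouge handle well clear. I press now, watching the force.

Emit:
{"op": "step_arm", "data": {
  "commands": [
    [[0,0,4,0,0,0,0],[0,0,3,0,0,0,0],[0,0,2,0,0,0,0],[0,0,0,0,0,0,0]]
  ]
}}

```text
time: 6.0
tool_pos: [0.6063, 0.0822, 0.2438]
ee_rot: [3.141, -0.0, 0.873]
wrist_force: [-0.4, 0.3, 0.1]
width: 0.0005
finger_force: 0.4
```

Emit:
{"op": "step_arm", "data": {
  "commands": [
    [[0,0,1.5,0,0,0,0],[0,0,1,0,0,0,0],[0,0,0,0,0,0,0]]
  ]
}}

```text
time: 6.38
tool_pos: [0.6063, 0.0821, 0.2412]
ee_rot: [3.141, -0.0, 0.873]
wrist_force: [0.6, 0.5, 0.6]
width: 0.0002
finger_force: 0.7
```

Emit:
{"op": "step_arm", "data": {
  "commands": [
    [[0,0,1,0,0,0,0],[0,0,0,0,0,0,0]]
  ]
}}

```text
time: 6.62
tool_pos: [0.6063, 0.0822, 0.2405]
ee_rot: [3.141, -0.0, 0.873]
wrist_force: [0.0, -1.1, 3.0]
width: 0.0007
finger_force: 1.5
```

Emit:
{"op": "step_arm", "data": {
  "commands": [
    [[0,0,0.6,0,0,0,0],[0,0,0,0,0,0,0]]
  ]
}}

```text
time: 6.88
tool_pos: [0.6063, 0.0821, 0.2404]
ee_rot: [3.141, -0.001, 0.873]
wrist_force: [-0.5, -0.2, 5.9]
width: 0.0003
finger_force: 2.7
```

Emit:
{"op": "step_arm", "data": {
  "commands": [
    [[0,0,0.6,0,0,0,0],[0,0,0,0,0,0,0]]
  ]
}}

```text
time: 7.12
tool_pos: [0.6062, 0.0822, 0.24]
ee_rot: [3.141, -0.001, 0.873]
wrist_force: [-0.4, 0.5, 6.9]
width: 0.0
finger_force: 3.1
```

Emit:
{"op": "step_arm", "data": {
  "commands": [
    [[-3,2,0,0,0,0,0],[-3,2,0,0,0,0,0],[-3,2,0,0,0,0,0],[-3,2,0,0,0,0,0],[-3,2,0,0,0,0,0],[-3,2,0,0,0,0,0]]
  ]
}}

```text
time: 7.88
tool_pos: [0.604, 0.0616, 0.2395]
ee_rot: [-3.141, -0.004, 0.873]
wrist_force: [0.6, 5.9, 5.4]
width: 0.0004
finger_force: 3.2
```

Emit:
{"op": "step_arm", "data": {
  "commands": [
    [[-3,2,0,0,0,0,0],[-3,2,0,0,0,0,0],[-3,2,0,0,0,0,0]]
  ]
}}

```text
time: 8.25
tool_pos: [0.6028, 0.0507, 0.2396]
ee_rot: [-3.141, -0.003, 0.873]
wrist_force: [0.2, 1.4, 6.9]
width: 0.0007
finger_force: 3.9
```

Emit:
{"op": "step_arm", "data": {
  "commands": [
    [[-3,2,0,0,0,0,0],[-3,2,0,0,0,0,0],[-3,2,0,0,0,0,0],[0,0,0,0,0,0,0]]
  ]
}}

```text
time: 8.75
tool_pos: [0.6017, 0.0395, 0.24]
ee_rot: [3.141, -0.003, 0.873]
wrist_force: [0.9, 4.0, 6.3]
width: 0.0004
finger_force: 3.2
```

Emit:
{"op": "step_arm", "data": {
  "commands": [
    [[-3.4,-0.35,0,0,0,0,0],[-3.4,-0.35,0,0,0,0,0],[-3.4,-0.35,0,0,0,0,0],[-3.4,-0.35,0,0,0,0,0],[-3.4,-0.35,0,0,0,0,0],[-3.4,-0.35,0,0,0,0,0],[-3.4,-0.35,0,0,0,0,0],[-3.4,-0.35,0,0,0,0,0],[-3.4,-0.35,0,0,0,0,0],[-3.4,-0.35,0,0,0,0,0],[-3.4,-0.35,0,0,0,0,0],[-3.4,-0.35,0,0,0,0,0],[0,0,0,0,0,0,0]]
  ]
}}

```text
time: 10.38
tool_pos: [0.5725, 0.0104, 0.2401]
ee_rot: [3.139, -0.002, 0.873]
wrist_force: [3.4, 1.9, 5.5]
width: 0.0004
finger_force: 3.1
```

Emit:
{"op": "step_arm", "data": {
  "commands": [
    [[-2.9,-1.7,0,0,0,0,0],[-2.9,-1.7,0,0,0,0,0],[-2.9,-1.7,0,0,0,0,0],[-2.9,-1.7,0,0,0,0,0],[-2.9,-1.7,0,0,0,0,0],[-2.9,-1.7,0,0,0,0,0],[-2.9,-1.7,0,0,0,0,0],[-2.9,-1.7,0,0,0,0,0],[-2.9,-1.7,0,0,0,0,0],[-2.9,-1.7,0,0,0,0,0],[-2.9,-1.7,0,0,0,0,0],[-2.9,-1.7,0,0,0,0,0],[0,0,0,0,0,0,0]]
  ]
}}

```text
time: 12.0
tool_pos: [0.5344, -0.0033, 0.24]
ee_rot: [3.139, -0.002, 0.873]
wrist_force: [4.1, 0.6, 6.5]
width: 0.0002
finger_force: 3.2
```

Emit:
{"op": "step_arm", "data": {
  "commands": [
    [[-3.3,-0.45,0,0,0,0,0],[-3.3,-0.45,0,0,0,0,0],[-3.3,-0.45,0,0,0,0,0],[-3.3,-0.45,0,0,0,0,0],[-3.3,-0.45,0,0,0,0,0],[-3.3,-0.45,0,0,0,0,0],[-3.3,-0.45,0,0,0,0,0],[-3.3,-0.45,0,0,0,0,0],[-3.3,-0.45,0,0,0,0,0],[-3.3,-0.45,0,0,0,0,0],[-3.3,-0.45,0,0,0,0,0],[-3.3,-0.45,0,0,0,0,0],[0,0,0,0,0,0,0]]
  ]
}}

```text
time: 13.62
tool_pos: [0.5045, -0.0295, 0.2398]
ee_rot: [3.142, -0.002, 0.873]
wrist_force: [3.1, 3.5, 6.3]
width: 0.0004
finger_force: 3.5
```

Emit:
{"op": "step_arm", "data": {
  "commands": [
    [[-2.9,1.7,0,0,0,0,0],[-2.9,1.7,0,0,0,0,0],[-2.9,1.7,0,0,0,0,0],[-2.9,1.7,0,0,0,0,0],[-2.9,1.7,0,0,0,0,0],[-2.9,1.7,0,0,0,0,0],[-2.9,1.7,0,0,0,0,0],[-2.9,1.7,0,0,0,0,0],[-2.9,1.7,0,0,0,0,0],[-2.9,1.7,0,0,0,0,0],[-2.9,1.7,0,0,0,0,0],[-2.9,1.7,0,0,0,0,0],[0,0,0,0,0,0,0]]
  ]
}}

```text
time: 15.25
tool_pos: [0.497, -0.0686, 0.2392]
ee_rot: [-3.137, -0.002, 0.873]
wrist_force: [-0.5, 6.1, 8.1]
width: 0.0003
finger_force: 4.2
```

Emit:
{"op": "step_arm", "data": {
  "commands": [
    [[-2.7,1.8,0,0,0,0,0],[-2.7,1.8,0,0,0,0,0],[-2.7,1.8,0,0,0,0,0],[0,0,0,0,0,0,0],[0,0,-5,0,0,0,0],[0,0,-20,0,0,0,0],[0,0,-40,0,0,0,0],[0,0,-40,0,0,0,0],[0,0,-40,0,0,0,0],[-43,10,0,0,0,0,0],[-43,10,0,0,0,0,0],[-43,10,0,0,0,0,0],[-43,10,0,0,0,0,0],[-43,10,0,0,0,0,0],[0,0,0,0,0,0,0],[0,0,0,0,0,0,0]]
  ]
}}

```text
time: 17.25
tool_pos: [0.3962, -0.2759, 0.3825]
ee_rot: [-3.137, 0.0, 0.872]
wrist_force: [0.1, 0.4, -0.5]
width: -0.0
finger_force: 0.0
```

```bash
python3 - <<'E'
from seg import *
t=eyes.snapshot("top");s=eyes.snapshot("scene")
for n,p,b in(("top",t,(284,170,346,214)),("scene",s,(280,178,352,228))):
    for c,a,r in seg(p,b):
        print(n,c.round(2),a,np.round(r[1],0),round(r[2]),at(p,c,.041)[:2].round(4))
A=[cv2.resize(s["color"][160:250,250:375],(780,560),interpolation=2)]
cv2.imwrite("pics/end_s.png",A[0][:,:,::-1])
cv2.imwrite("pics/end_t.png",cv2.resize(t["color"][145:245,260:375],None,fx=6,fy=6,interpolation=2)[:,:,::-1])
E
```

```text
top [325.78 173.79] 5165 [142.  50.] 38 [ 0.6148 -0.035 ]
top [342.32 171.91] 2205 [57. 74.] 90 [ 0.6215 -0.0939]
top [294.08 176.76] 429 [19. 24.] 9 [0.6043 0.0776]
top [305.5  178.38] 408 [19. 24.] 27 [0.5984 0.037 ]
top [313.35 186.42] 490 [22. 26.] 61 [0.5694 0.0092]
top [317.17 197.22] 489 [19. 28.] 59 [ 0.5308 -0.0042]
top [325.2  205.03] 513 [22. 28.] 25 [ 0.503  -0.0324]
top [336.71 206.82] 540 [23. 28.] 4 [ 0.4966 -0.0728]
top [285.51 211.8 ] 978 [48. 40.] 0 [0.4793 0.107 ]
scene [281.   178.47] 418 [21. 31.] 90 [ 0.4697 -0.101 ]
scene [342.85 183.88] 15876 [151. 203.] 90 [0.4757 0.0961]
scene [290.   186.56] 744 [27. 31.] 22 [ 0.499  -0.0691]
scene [302.54 189.15] 690 [27. 30.] 27 [ 0.5058 -0.029 ]
scene [310.6  197.19] 764 [25. 35.] 72 [ 0.5342 -0.0015]
scene [314.1  207.95] 731 [24. 34.] 63 [0.5727 0.0121]
scene [302.4  218.98] 12301 [254.  62.] 38 [ 0.6144 -0.0199]
scene [322.86 216.5 ] 665 [26. 29.] 24 [0.601  0.0405]
scene [336.1  219.06] 745 [29. 29.] 5 [0.6069 0.0805]
```

View pics/end_s.png

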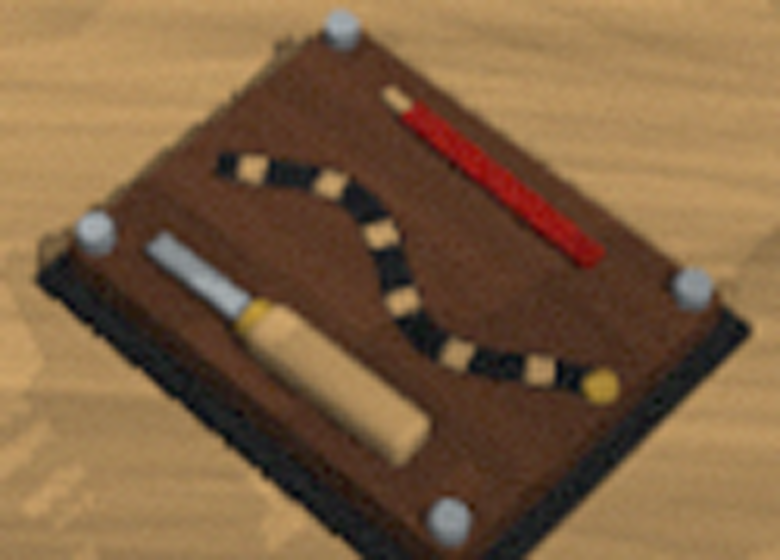

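View pics/end_t.png

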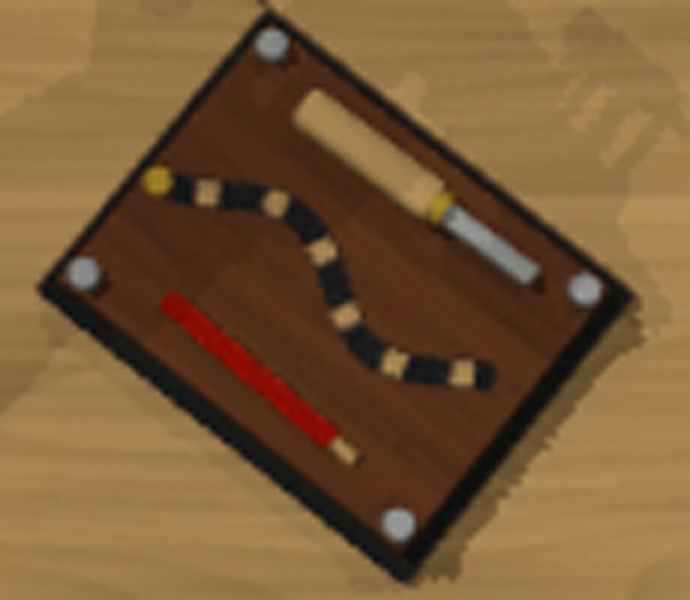

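All six pieces now show only their short flat tops, at (540,370) to (252,168) in the scene crop. Each was pressed at least as low as piece 1's bottomed level. The gouge and pencil have not moved and the hand is clear, so I hand in.

```bash
python3 -c "
from bench import robot
print(robot.close_job())"
```

```text
the job is handed in; nothing more can be done
None
```

I pressed all six inlay pieces down in order from the brass pin; by force, height and the final pictures they are fully home. Peak reading was about 8 N, it took about 17 s, the gouge and pencil on the panel did not move, and the job is handed in with the hand clear.

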